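# Lock the filter cover of a bench air pump

### The job

The filter cover of the bench air pump stands ajar on its gasket. Take the wide flat-blade screwdriver from the tool stand, seat its blade in the slotted cam lock, press the cover down gently and turn the lock about a quarter turn clockwise until it comes up against its stop, then ease off so that it seats and the cover stays down flush. Put the screwdriver back upright in the tool stand; touch the pump only with the screwdriver, never lean or twist hard on it (40 N on the blade is too much), and leave everything else in its place.

Things in the scene. Friction and masses are not known exactly. Their poses are not given: they have to be found in the camera images.
- pump: fixed air pump, white case 200 (x) x 240 (y) x 86 mm; origin at the centre of its underside, -x its front (gauge, knob), z up. In its flat top a grey filter cover 138 x 130 mm, hinged at the back (hinge along y at x 56, z 83 mm); the cam lock's axis is at x -64, y 0 mm. Contact forces on it summing to 40 N are too much: 13 N of push with 0.17 N m of twist. No fingers on it
- cover (a joint): cover hinge, rad: 0 = flush with the case top (so it must end); about 0.04 = ajar, up on its springy gasket, lock head 5 mm higher; -0.028 = hard end of travel (3.4 mm below flush at the lock). A push straight down on the lock of 8 N brings it flush, 10.5 N to -0.018, 12.5 N to the hard end
- cam (a joint): turn of the lock, rad, clockwise from above: 0 unlocked (slot parallel to the front), about 1.57 locked; starts at 0.05 to 0.3, drags 0.05 N m. From 0.4 on its tongue must pass under a keeper's step, cover pressed to -0.018 or lower. The keeper is adjustable: the hard stop lies anywhere from 1.34 to 1.82, to be felt; stop at 0.1 to 0.12 N m. Eased off there, it rises into a notch and holds
- slot (a point): centre of the top of the cam lock's round steel head, 30 mm across, 8 mm above the cover; z up, x along the slot, turns with the cam. Slot 17 mm long, closed at both ends, 3.8 mm wide, 5.5 mm deep below this point, mouth chamfered 0.8 mm. At 94 mm above the worktop when the cover is flush
- driver_grip (a point): wide screwdriver: centre of its black fluted round handle, 27 mm thick, 84 mm long, to be gripped at any yaw. It stands upright in one of the stand's two outer holes, the handle's shoulder (42 mm below this point) resting on the stand's top. z up the handle, x along the blade's width, as does the pale ridge on its end cap. About 140 g
- driver_tip (a point): middle of the lower edge of that screwdriver's blade, on its axis 112 mm below driver_grip: blade 14 mm wide (x), 2.2 mm thick (y), straight for 7 mm, then running into a round shank 8 mm thick. Turned in the slot it has some 0.12 rad of play either way
- slim_driver_grip (a point): bystander: handle centre (20 mm thick, 84 mm long) of a slim screwdriver with a 4.5 mm blade, standing in the other outer hole; leave it there
- stand: fixed tool stand, aluminium block 56 x 116 mm (x, y) on a black foot plate 70 x 130 mm, 79 mm high; origin at the centre of its underside, z up. Three round holes in a row along y, 38 mm apart, 19 mm wide, 72 mm deep, chamfered 2 mm
- hole0 (a point): centre of the mouth of the stand's hole at y = -38 mm, in its top face
- hole1 (a point): the same for the middle hole (y = 0), empty at the start
- hole2 (a point): the same for the hole at y = +38 mm
- beaker: bystander: small glass beaker, 54 mm wide, 67 mm high; origin at the centre of its base
- vial: bystander: glass vial with a screw cap, 27 mm wide, 56 mm high; origin at the centre of its base
- petri_b: bystander: the upper of two stacked petri dishes with seed, 96 mm wide; origin at the centre of its underside
Things that resemble listed ones, but are neither listed nor needed, are in the scene too. Leave any purple look-alike of the stand alone.

How it is judged:
On the way, in this order (a step that is already met when the one before it is completed fails the run):
1. the wide screwdriver's blade is down in the slot of the cam lock (horizontal distance between driver_tip and slot below 0.005 m and z of driver_tip in the frame of slot below -0.0025 m), for 0.1 s.
2. with the blade still in the slot, the cam lock is turned a quarter turn (all of step 1 and value of joint cam above 1.25 rad), for 0.1 s.
At the end, for the whole second after the job is handed in: the cam lock is seated: past 1.25 rad with the cover flush (joint within 0.008 rad of 0); the wide screwdriver is upright (within 0.12 rad), fully down in any hole of the stand (handle centre within 7 mm of its axis, 116 to 126 mm above the underside); the slim one is where it was (value of joint cam above 1.25 rad and value of joint cover between -0.008 and 0.008 rad and ((horizontal distance between driver_grip and hole0 below 0.007 m and z of driver_grip in the frame of stand between 0.116 and 0.126 m) or (horizontal distance between driver_grip and hole1 below 0.007 m and z of driver_grip in the frame of stand between 0.116 and 0.126 m) or (horizontal distance between driver_grip and hole2 below 0.007 m and z of driver_grip in the frame of stand between 0.116 and 0.126 m)) and angle between driver_grip's own z axis and vertical below 0.12 rad and distance of slim_driver_grip from where it was at the start of the episode below 0.02 m); the robot touches nothing.
It fails at once if the pump, its cover or its lock is pushed or twisted with more than 40 N (contact force between pump and anything else above 40 N).
It fails at once if the fingers touch the pump, its cover or its lock (contact force between the fingers and pump above 1 N).
It fails at once if the slim screwdriver is pulled out or knocked (distance of slim_driver_grip from where it was at the start of the episode above 0.025 m).
It fails at once if a bystander is pushed about (distance of any of beaker, vial, petri_b from where it was at the start of the episode above 0.03 m).
It fails at once if the wide screwdriver is dropped or laid over (angle between driver_grip's own z axis and vertical above 0.6 rad).
It also fails if it takes over 72 s, if anything falls off the work surface, if the arm or the gripper's body presses on something with over 40 N, if the wrist force passes 120 N, or if a joint passes its speed limit or range.

### The arm

A 6-joint arm with a two-finger parallel gripper is mounted at the origin on a cart in front of the work surface, level with it; the furniture and walls round the work are solid. World frame = base frame: x ahead of the robot, y to its left, z up, the work surface at z = 0. Lengths are in m, angles in rad, forces in N, time in s.
With the tool pointing down it reaches from about 0.325 to 0.85 m from the base axis. Payload 4.4 kg.
Tool frame: the origin (TCP) lies between the finger pads; the fingertips stand 14 mm ahead of it and the grasp point (between the pads) lies 5 mm behind it; z points along the fingers, y is the line along which they close (so a half turn about z gives the same grasp; the last joint's range is limited). The gripper opens to 94 mm and grips with 3 to 60 N. Pads are 16 mm wide; open, the fingers measure 119 mm over their backs; the gripper's body (75 mm by 177 mm) begins 78 mm behind the grasp point.
Start: joints at [-1.409, 0.207, 1.542, -0, 1.393, -0.15], TCP at [0.177, -0.547, 0.219] pointing down, gripper open.
Joint ranges: [-2.73, 2.73], [-0.86, 2.22], [0.23, 2.46], [-1.11, 4.25], [0.08, 2.63], [-2.82, 2.82]. Speed limits (rad/s): [2.79, 2.79, 3.14, 3.14, 3.14, 3.14].

### API

Orientations are given as a unit quaternion [x, y, z, w].
In Python, from plant import r, eyes gives the robot as it stands.
- The arm moves only by the tool play_rows, never from a script. Its argument "targets" is one flat list of numbers, 6 for each row, row after row: the shift along the world's x, y, z each as a share of 4 cm, from -1 to 1, then the turn, a rotation vector about the world's x, y, z each as a share of 0.08 rad, from -1 to 1. A call has 1 to 20 rows; each row shifts and turns the commanded pose from where the row before left it; what a row does not reach is not made up. A row lasts 1/12 s, in which the tool goes at most 41.7 mm and 7.16 degrees, less where a joint would pass 70% of its speed; a pose out of reach is approached as far as the arm can. A call with a number of a shift or a turn outside -1 to 1 is refused whole. A call with a gripper value outside its range is refused whole. "hand" is the opening, from -1 (shut) to 1 (fully open), set as the call begins (left out, the last holds). The fingers move at their own pace and stop on an object; "grip_force" is the grip in N (left out, the last holds). Time passes only in rows, so rows that do not move let the fingers close. It gives the time, the measured TCP pose, the force, the opening and the grip force at its end, in the units of the state.
- r.sense(): the state, without advancing time (a new reading comes with each control period).
- eyes.camera(name): name is "scene" or "top"; returns (picture, depth): 384x512x3 uint8, red, green, blue; 384x512 float32, m along the optical axis (not along the pixel's ray), 0 where there is no reading.
- eyes.calibration(name): a dict with "vfov" (degrees; the focal length in pixels is half the picture's height over the tangent of half this angle, whatever the lens; pixels are square), "cx", "cy" (the principal point, pixels), "R" (3x3) and "t" (3): a world point X has camera coordinates R X + t. Camera axes: x right, y down, z forward; pixel columns grow to the right and rows downward; lengths in m; the calibration is good to about 2 mm. A picture is of the moment at which its call begins. calibration takes no time and is no camera call.
- r.close_job(): hands the job in; it is judged then, once.
The state is a dict: "t": time; "joints": joint angles; "joint_velocities": joint speeds; "joint_torque": joint torques, N m; "tcp_pos": TCP position; "tool_rot": TCP orientation; "force": force on the tool from outside, world axes, zero at the start; "ft_torque": the same for the moment, N m; "gripper_width": opening from 0.0 (shut) to 1.0 (fully open); "gripper_force": force on a finger pad.
Only numpy, scipy, OpenCV 4.12 (cv2) and the standard library are available. Lean on these libraries where they do the work, as an engineer would, in place of code of your own. Each camera call takes 0.05 s, during which the arm holds its last target. There are 200 camera calls.

## Working session

There is one attempt and no reset: what is moved stays moved. The work goes in short steps, Python scripts to look and compute and a tool call to move; the robot and the scene stay as the last step left them, time stands still between calls to the robot, and variables do not carry over. Pictures are saved under pics/ and viewed, at most 10 in all, crops included, and the job is handed in when it is done.

Besides the shell and the picture viewer there is one more tool, called as name(argument=value, ...) on one line, values as JSON. play_rows: Moves the arm, as the interface text tells. Its arguments: {"type":"object","properties":{"targets":{"type":"array","items":{"type":"number","minimum":-1,"maximum":1}},"hand":{"type":"number"},"grip_force":{"type":"number"}},"required":["targets"]}

```bash
ls; mkdir -p pics; python3 - <<'E'
from plant import r, eyes
import cv2, numpy as np
for n in ("scene","top"):
    p,d=eyes.camera(n); c=eyes.calibration(n); print(n,c)
    np.savez(n+".npz",p=p,d=d,R=c["R"],t=c["t"],v=c["vfov"],cx=c["cx"],cy=c["cy"])
    cv2.imwrite(f"pics/{n}0.png",cv2.resize(p[:,:,::-1],(800,600),interpolation=cv2.INTER_CUBIC))
print(r.sense())
E
```

```text
pics
scene {'vfov': 42.79677284432117, 'cx': 247.6464551271088, 'cy': 195.22067310499764, 'R': array([[ 0.26584897, -0.96392192, -0.01337378],
       [-0.46965985, -0.11739169, -0.8750079 ],
       [ 0.84186932,  0.23890108, -0.48392388]]), 't': array([-0.12702744,  0.31850186,  1.32657474])}
top {'vfov': 49.87342084115374, 'cx': 257.1866584719637, 'cy': 184.3656649926211, 'R': array([[ 0.00729785, -0.99975786, -0.0207595 ],
       [-0.98639694, -0.00378794, -0.16433724],
       [ 0.16421881,  0.02167642, -0.98618574]]), 't': array([0.01126202, 0.53224228, 1.30542983])}
{'t': 0.1, 'joints': array([-1.40849922e+00,  2.07357854e-01,  1.54278338e+00, -5.35801883e-06,
        1.39347492e+00, -1.50533741e-01]), 'joint_velocities': array([ 0.00131334, -0.00102424, -0.00250478, -0.00078235, -0.00081783,
       -0.0001633 ]), 'joint_torque': array([ 4.64418281e-04, -3.71864247e+01, -2.82293862e+01,  7.00867991e-02,
        3.10524367e-02, -4.80053893e-05]), 'tcp_pos': array([ 0.17681549, -0.54642039,  0.21840692]), 'tool_rot': array([ 9.87791448e-01,  1.55778789e-01, -8.58725363e-06, -1.01172010e-03]), 'force': array([-1.14094263,  0.30153234, -0.12712953]), 'ft_torque': array([ 0.05510354,  0.0043216 , -0.01052829]), 'gripper_force': 0.0, 'gripper_width': 1.001544872618457}
```

View pics/scene0.png

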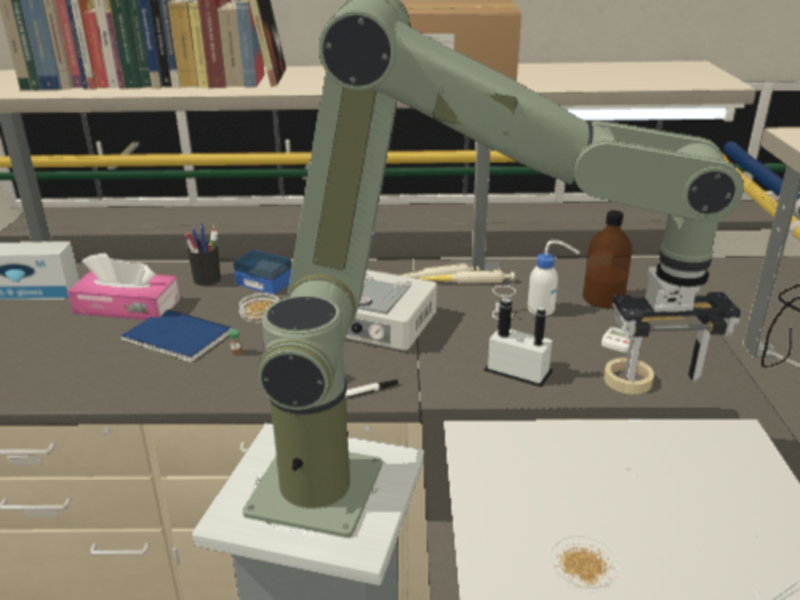

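View pics/top0.png

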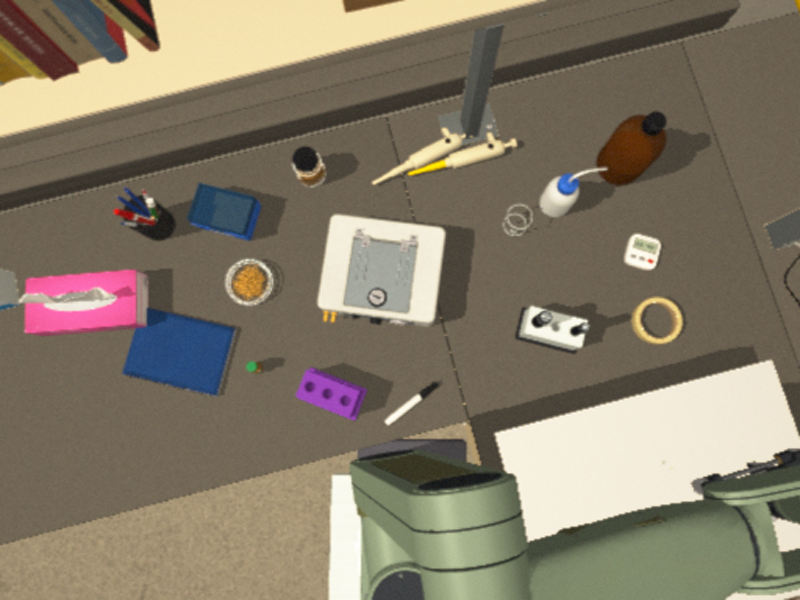

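The scene view shows the stand at (520,355), with the thicker handle on the left at (503,318). In the top view, the pump is at (382,270), the lock at (377,297), the stand at (553,328), the wide driver's cap at (542,318) and the slim one at (580,328).

```bash
cat > h.py <<'E'
import numpy as np, cv2
class V:
    def __init__(s,p,d,R,t,v,cx,cy):
        s.p,s.d,s.R,s.t,s.cx,s.cy=p,d,np.array(R),np.array(t),float(cx),float(cy)
        s.f=p.shape[0]/2/np.tan(np.radians(float(v))/2); s.C=-s.R.T@s.t
    def ray(s,u,v): return s.R.T@np.array([(u-s.cx)/s.f,(v-s.cy)/s.f,1])
    def plane(s,u,v,z):
        k=s.ray(u,v); return s.C+k*(z-s.C[2])/k[2]
    def proj(s,X):
        c=s.R@np.array(X)+s.t; return s.f*c[0]/c[2]+s.cx, s.f*c[1]/c[2]+s.cy
    def cloud(s):
        v,u=np.mgrid[:s.d.shape[0],:s.d.shape[1]]
        k=np.dstack([(u-s.cx)/s.f,(v-s.cy)/s.f,np.ones(u.shape)])*s.d[...,None]
        return (k-s.t)@s.R
def load(n):
    z=np.load(n+".npz"); return V(*[z[k] for k in ("p","d","R","t","v","cx","cy")])
def grab(n):
    from plant import eyes
    p,d=eyes.camera(n); c=eyes.calibration(n)
    return V(p,d,c["R"],c["t"],c["vfov"],c["cx"],c["cy"])
def crop(p,u0,v0,w,h,k): return cv2.resize(p[v0:v0+h,u0:u0+w,::-1],None,fx=k,fy=k,interpolation=cv2.INTER_CUBIC)
E
python3 - <<'E'
from h import *
V0=load("top"); P=V0.cloud()
a=crop(V0.p,200,130,100,85,7)[:590,:400]; 
a=crop(V0.p,222,172,40,40,10); b=crop(V0.p,325,185,60,45,10)[:400,:400]; b=crop(V0.p,328,190,40,40,10)
cv2.imwrite("pics/c1.png",np.hstack([a,b]))
def rect(m,n):
    k,l,st,c=cv2.connectedComponentsWithStats(m.astype(np.uint8))
    i=1+np.argmax(st[1:,4]); q=P[l==i]; 
    print(n,st[i],"med",np.median(q,0),cv2.minAreaRect(q[:,:2].astype(np.float32)))
    return l==i
box=np.zeros(V0.d.shape,bool); box[130:212,195:295]=1
rect(box&(P[...,2]>.075)&(P[...,2]<.13),"pump")
box[:]=0; box[185:230,325:385]=1
rect(box&(P[...,2]>.068)&(P[...,2]<.09),"stand top")
for u in ((335,360),(360,385)):
    b=np.zeros_like(box); b[185:230,u[0]:u[1]]=1
    rect(b&(P[...,2]>.14),"handle")
E
```

```text
pump [ 204  137   81   70 4503] med [0.5653955  0.05472163 0.08738389] ((0.5692675113677979, 0.05529220402240753), (0.240535169839859, 0.2009175419807434), 82.79024505615234)
stand top [336 196  40  27 504] med [ 0.4432369  -0.30047577  0.07951594] ((0.4499713182449341, -0.2959590256214142), (0.11683327704668045, 0.057188428938388824), 75.30104064941406)
handle [344 199  10   9  72] med [ 0.45761154 -0.25588956  0.16207525] ((0.45850032567977905, -0.25915977358818054), (0.02659628540277481, 0.02418147213757038), 88.31265258789062)
handle [370 206   8   8  43] med [ 0.44004687 -0.33055596  0.16104475] ((0.44054779410362244, -0.33098965883255005), (0.01725536398589611, 0.017241448163986206), 43.17327880859375)
```

View pics/c1.png

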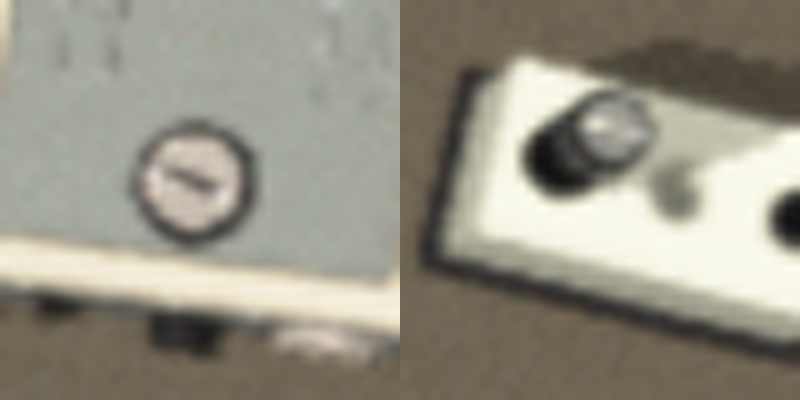

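```bash
cat > m.py <<'E'
from h import *
vs=[grab("top") for _ in range(12)]
V0=vs[0]; p=np.mean([v.p.astype(float) for v in vs],0).astype(np.float32)
np.save("avg.npy",p); g=p.mean(2)
def patch(cu,cv,h,z,k=8):
    n=int(2*h*k); gg=cv2.resize(g[int(cv-h):int(cv+h),int(cu-h):int(cu+h)],None,fx=k,fy=k,interpolation=cv2.INTER_CUBIC)
    vv,uu=np.mgrid[:gg.shape[0],:gg.shape[1]]
    u=(uu+.5)/k-.5+int(cu-h); v=(vv+.5)/k-.5+int(cv-h)
    K=np.dstack([(u-V0.cx)/V0.f,(v-V0.cy)/V0.f,np.ones(u.shape)])@V0.R
    return gg,(V0.C+K*((z-V0.C[2])/K[...,2])[...,None])[...,:2]
def pca(q,w):
    m=(q*w[:,None]).sum(0)/w.sum(); C=np.cov(q.T,aweights=w); e,E=np.linalg.eigh(C); a=E[:,1]
    return m,np.degrees(np.arctan2(a[1],a[0]))%180,np.sqrt(e)
# lock head
for z in (.099,):
    gg,q=patch(241,190,8,z)
    c=np.array([.5058,.0633])
    l=[]
    for it in range(4):   # bright disc centroid incl. slot
        r_=np.linalg.norm(q-c,axis=2); m=((gg>160)|(r_<.009))&(r_<.0155); c=q[m].mean(0)
    r_=np.linalg.norm(q-c,axis=2); print("head",z,c,"area diam",2*np.sqrt(m.sum()/m.size*np.ptp(q[...,0])*np.ptp(q[...,1])/np.pi))
    for th in (20,35,50):
        m=r_<.0098; base=np.percentile(gg[m],85); w=np.clip(base-gg-th,0,None)[m]
        print("slot",th,pca(q[m],w))
gg,q=patch(349,203,9,.163)
cm=gg>0
V0.p=p
for n,(u0,v0) in {"lock":(233,182),"cap":(340,194)}.items():
    cv2.imwrite(f"pics/{n}.png",np.clip(cv2.resize(p[v0:v0+18,u0:u0+18,::-1],None,fx=22,fy=22,interpolation=cv2.INTER_CUBIC),0,255))
a=cv2.imread("pics/lock.png");b=cv2.imread("pics/cap.png");cv2.imwrite("pics/c2.png",np.hstack([a,b]))
E
python3 m.py
```

```text
head 0.099 [0.50611442 0.06415527] area diam 0.027417696179612136
slot 20 (array([0.50629692, 0.06405732]), np.float64(66.79630374471037), array([0.00154934, 0.00436488]))
slot 35 (array([0.50620561, 0.06387796]), np.float64(66.85682510255513), array([0.00126938, 0.00400153]))
slot 50 (array([0.50604491, 0.06352627]), np.float64(66.46333464176259), array([0.00103112, 0.00352869]))[ WARN:0@12.936] global loadsave.cpp:1063 imwrite_ Unsupported depth image for selected encoder is fallbacked to CV_8U.
```

View pics/c2.png

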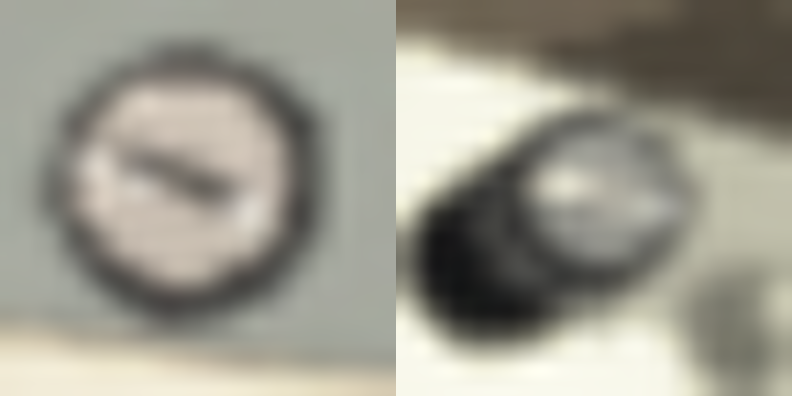

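The left half shows the slot running from (110,150) to (230,195). On the right, the cap's pale ridge runs from (545,185) to (660,205), and the cap's centre is about (610,195).

```bash
python3 - <<'E'
src=open("m.py").read().split("# lock head")[0].replace('vs=[grab("top") for _ in range(12)]','vs=[load("top")]').replace("p=np.mean([v.p.astype(float) for v in vs],0).astype(np.float32)\nnp.save(\"avg.npy\",p)","p=np.load('avg.npy')")
exec(src)
gg,q=patch(349,203,8,.163)
c=V0.plane(349.2,202.4,.163)[:2]
for it in range(6):
    rr=np.linalg.norm(q-c,axis=2); m=(rr<.015)&(gg>90)&(gg<225); c=q[m].mean(0)
print("cap",c,2*np.sqrt(m.sum()*abs(np.linalg.det(np.array([q[0,1]-q[0,0],q[1,0]-q[0,0]])))/np.pi))
rr=np.linalg.norm(q-c,axis=2)
for R in (.009,.0105):
  for pc in (60,75,85):
    m=rr<R; w=np.clip(gg-np.percentile(gg[m],pc),0,None)[m]; print(R,pc,pca(q[m],w))
E
```

```text
cap [ 0.46125058 -0.26328897] 0.028963503750991517
0.009 60 (array([ 0.46059708, -0.26044015]), np.float64(92.70489321913125), array([0.00229843, 0.00502691]))
0.009 75 (array([ 0.46072961, -0.259435  ]), np.float64(91.97873258691692), array([0.00200776, 0.00500247]))
0.009 85 (array([ 0.46099967, -0.25803048]), np.float64(92.32696147216267), array([0.00170571, 0.00469609]))
0.0105 60 (array([ 0.46107547, -0.26174648]), np.float64(94.78760818551977), array([0.00261962, 0.00710157]))
0.0105 75 (array([ 0.46134887, -0.26046309]), np.float64(96.10452086961297), array([0.0021572 , 0.00740682]))
0.0105 85 (array([ 0.46156761, -0.25871845]), np.float64(98.0507973276083), array([0.00166393, 0.00716691]))
```

```bash
python3 - <<'E'
src=open("m.py").read().split("# lock head")[0].replace('vs=[grab("top") for _ in range(12)]','vs=[load("top")]').replace("p=np.mean([v.p.astype(float) for v in vs],0).astype(np.float32)\nnp.save(\"avg.npy\",p)","p=np.load('avg.npy')")
exec(src)
c=V0.plane(349.2,202.4,.163)[:2]; print(c, V0.proj([.4596,-.2592,.163]))
print(np.round(g[196:210,343:357]).astype(int))
gg,q=patch(349,203,8,.163)
for c in (c,):
  rr=np.linalg.norm(q-c,axis=2)
  for R in (.0075,.009,.0105,.012):
    m=rr<R
    for pc in (60,80): w=np.clip(gg-np.percentile(gg[m],pc),0,None)[m]; print(R,pc,pca(q[m],w))
s=np.clip((p[194:210,341:357,::-1]-90)*1.9,0,255).astype(np.uint8)
cv2.imwrite("pics/c3.png",cv2.resize(s,None,fx=30,fy=30,interpolation=cv2.INTER_CUBIC))
E
```

```text
[ 0.45964756 -0.25946291] (np.float64(349.1106761271539), np.float64(202.41564265638254))
[[152 138 127 101  78  74  73  68  68  67  67  67  69  68]
 [233 219 203 159 131 108  98  80  70  69  68  68  66  66]
 [241 240 237 228 210 167 147 113  97  94  90  77  70  69]
 [241 237 217 162 118 103 111 130 144 146 143 119 105  94]
 [235 211 134  94 121 143 145 136 117 139 177 179 172 153]
 [170 101  70 119 168 166 157 151 134 134 172 184 185 184]
 [ 80  65  79 158 214 200 174 164 152 132 145 180 182 184]
 [ 51  64  65 116 151 150 162 172 180 158 148 181 184 185]
 [ 49  66  55  90 134 144 150 148 134 124 158 180 182 184]
 [ 33  56  71  63  89 119 133 122 101 130 171 174 172 172]
 [ 27  47  70  70  56  65  71  87 126 163 164 150 142 145]
 [ 24  29  38  54  80 101 110 144 173 170 144 125 124 144]
 [ 40  36  40  65 113 154 172 199 200 176 137 120 120 141]
 [113 110 121 153 205 228 224 239 235 209 152 120 116 121]]
0.0075 60 (array([ 0.46054494, -0.25666198]), np.float64(74.00563829743186), array([0.0012009, 0.0038665]))
0.0075 80 (array([ 0.46094186, -0.25505999]), np.float64(76.47975914094533), array([0.00103475, 0.00266662]))
0.009 60 (array([ 0.4604679 , -0.25688545]), np.float64(74.68709482630338), array([0.00139274, 0.00424471]))
0.009 80 (array([ 0.4608714, -0.2551397]), np.float64(76.5364187213917), array([0.00107183, 0.00319434]))
0.0105 60 (array([ 0.46042005, -0.25742926]), np.float64(74.23879401251406), array([0.00174384, 0.00440913]))
0.0105 80 (array([ 0.46069798, -0.25583484]), np.float64(75.50560909561041), array([0.00114477, 0.00376012]))
0.012 60 (array([ 0.4604459 , -0.25817417]), np.float64(79.84641084181702), array([0.00222043, 0.00498507]))
0.012 80 (array([ 0.460576 , -0.2566305]), np.float64(77.9401259700797), array([0.00143012, 0.00427507]))
```

View pics/c3.png

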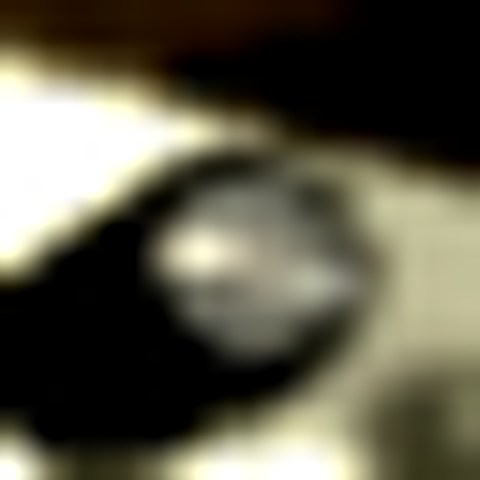

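play_rows(targets=[0.505,0.513,0,0,0,0.894,0.505,0.513,0,0,0,0.894,0.505,0.513,0,0,0,0.894,0.505,0.513,0,0,0,0.894,0.505,0.513,0,0,0,0.894,0.505,0.513,0,0,0,0.894,0.505,0.513,0,0,0,0.894,0.505,0.513,0,0,0,0.894,0.505,0.513,0,0,0,0.894,0.505,0.513,0,0,0,0.894,0.505,0.513,0,0,0,0.894,0.505,0.513,0,0,0,0.894,0.505,0.513,0,0,0,0.894,0.505,0.513,0,0,0,0.894,0,0,0,0,0,0,0,0,0,0,0,0], hand=1)

```text
t: 2.03
tcp_pos: [0.4604, -0.2589, 0.2195]
tool_rot: [0.791, 0.612, -0.0, 0.0]
force: [-0.1, -0.0, 0.5]
gripper_width: 1.002
gripper_force: 0.0
```

play_rows(targets=[0,0,-0.43,0,0,0,0,0,-0.43,0,0,0,0,0,-0.43,0,0,0,0,0,-0.43,0,0,0,0,0,-0.43,0,0,0,0,0,-0.43,0,0,0,0,0,0,0,0,0,0,0,0,0,0,0])

```text
t: 2.7
tcp_pos: [0.4584, -0.2602, 0.1155]
tool_rot: [0.792, 0.61, -0.0, -0.001]
force: [-0.3, 0.3, -0.1]
gripper_width: 1.0
gripper_force: 0.0
```

play_rows(targets=[0,0,0,0,0,0,0,0,0,0,0,0,0,0,0,0,0,0,0,0,0,0,0,0,0,0,0,0,0,0,0,0,0,0,0,0,0,0,0,0,0,0,0,0,0,0,0,0,0,0,0,0,0,0,0,0,0,0,0,0], hand=-1, grip_force=45)

```text
t: 3.53
tcp_pos: [0.4597, -0.2598, 0.1162]
tool_rot: [0.792, 0.611, -0.0, -0.0]
force: [-0.2, -0.1, -0.4]
gripper_width: 0.328
gripper_force: 0.0
```

play_rows(targets=[0,0,0,0,0,0,0,0,0,0,0,0,0,0,0,0,0,0,0,0,0,0,0,0,0,0,0,0,0,0])

```text
t: 3.95
tcp_pos: [0.4596, -0.2597, 0.1162]
tool_rot: [0.792, 0.611, -0.0, -0.0]
force: [-0.4, 0.4, 0.0]
gripper_width: 0.281
gripper_force: 45.0
```

play_rows(targets=[0,0,0.5,0,0,0,0,0,0.5,0,0,0,0,0,0.5,0,0,0,0,0,0.5,0,0,0,0,0,0.5,0,0,0,0,0,0.5,0,0,0,0,0,0.5,0,0,0,0,0,0,0,0,0,0,0,0,0,0,0])

```text
t: 4.7
tcp_pos: [0.4603, -0.2603, 0.2569]
tool_rot: [0.792, 0.611, 0.0, 0.001]
force: [-0.0, -0.2, -1.7]
gripper_width: 0.285
gripper_force: 45.0
```

```bash
python3 - <<'E'
from plant import r
s=r.sense(); print({k:np.round(s[k],4) if 0 else s[k] for k in ("joints","tcp_pos","tool_rot","force","ft_torque","gripper_width","gripper_force")})
from h import *
S=grab("scene"); T=grab("top"); cv2.imwrite("pics/d1.png",np.hstack([crop(S.p,290,150,80,110,5),crop(T.p,310,160,70,100,5)[:550]]) if 0 else crop(S.p,290,160,80,100,6))
E
```

```text
{'joints': array([-6.78362590e-01,  7.82733545e-02,  1.60902819e+00,  3.55381122e-05,
        1.45168421e+00, -4.21659127e-01]), 'tcp_pos': array([ 0.4603015 , -0.2602569 ,  0.25693649]), 'tool_rot': array([7.91800268e-01, 6.10778713e-01, 3.21148501e-04, 1.26338700e-03]), 'force': array([-0.01473402, -0.18741702, -1.74461329]), 'ft_torque': array([ 0.01804542, -0.07884719, -0.02552157]), 'gripper_width': 0.28472041843586166, 'gripper_force': 44.99958157539368}
```

View pics/d1.png

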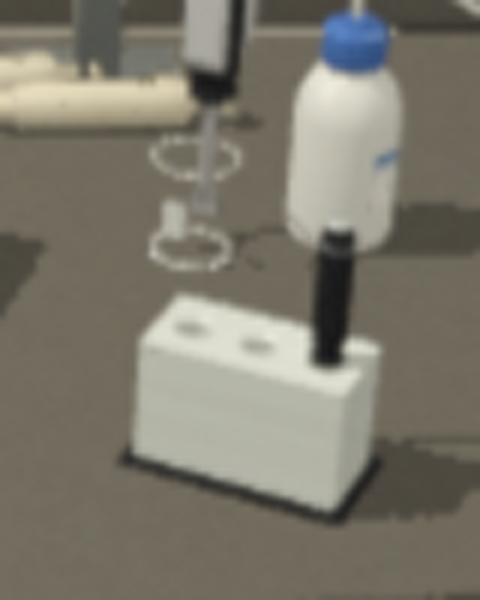

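The driver is in the grip, its blade tip at crop (203,205) above the stand. Next it goes over the lock.

play_rows(targets=[0.097,0.675,0,0,0,-0.154,0.097,0.675,0,0,0,-0.154,0.097,0.675,0,0,0,-0.154,0.097,0.675,0,0,0,-0.154,0.097,0.675,0,0,0,-0.154,0.097,0.675,0,0,0,-0.154,0.097,0.675,0,0,0,-0.154,0.097,0.675,0,0,0,-0.154,0.097,0.675,0,0,0,-0.154,0.097,0.675,0,0,0,-0.154,0.097,0.675,0,0,0,-0.154,0.097,0.675,0,0,0,-0.154,0,0,0,0,0,0,0,0,0,0,0,0,0,0,-0.5,0,0,0,0,0,-0.3,0,0,0,0,0,0,0,0,0,0,0,0,0,0,0])

```text
t: 6.3
tcp_pos: [0.505, 0.0633, 0.2225]
tool_rot: [0.835, 0.55, -0.002, -0.001]
force: [-0.1, -0.2, -1.0]
gripper_width: 0.28
gripper_force: 45.0
```

```bash
python3 - <<'E'
from plant import r
from h import *
S=[grab("scene") for _ in range(6)]; T=[grab("top") for _ in range(6)]
s=r.sense(); print([np.round(s[k],4) for k in ("joints","tcp_pos","tool_rot","force","ft_torque","gripper_width")])
for n,L in (("s",S),("t",T)):
    np.save(n+"1.npy",np.mean([v.p.astype(float) for v in L],0))
print(S[0].proj([.506,.064,.099]),S[0].proj([.506,.064,.118]),T[0].proj([.506,.064,.099]),T[0].proj([.506,.064,.118]),T[0].proj([.506,.064,.19]))
a=np.load("s1.npy").clip(0,255).astype(np.uint8);b=np.load("t1.npy").clip(0,255).astype(np.uint8)
u,v=map(int,S[0].proj([.506,.064,.11])); u2,v2=map(int,T[0].proj([.506,.064,.11])); print(u,v,u2,v2)
cv2.imwrite("pics/e1.png",np.hstack([crop(a,u-25,v-30,50,50,8),crop(b,u2-25,v2-25,50,50,8)]))
E
```

```text
[array([-0.0435,  0.0643,  1.6917, -0.    ,  1.3853,  0.3609]), array([0.5063, 0.0642, 0.2244]), array([8.347e-01, 5.507e-01, 1.000e-04, 1.000e-04]), array([ 0.5357,  0.2403, -1.522 ]), array([-0.0294, -0.027 , -0.0259]), np.float64(0.2831)]
(np.float64(231.82942912199627), np.float64(191.4361577827404)) (np.float64(231.67164310877246), np.float64(186.6542885673707)) (np.float64(240.86294581743184), np.float64(189.67438751938994)) (np.float64(240.49488534562187), np.float64(188.74007914682966)) (np.float64(238.99604205695042), np.float64(184.93531894839018))
231 188 240 189
```

View pics/e1.png

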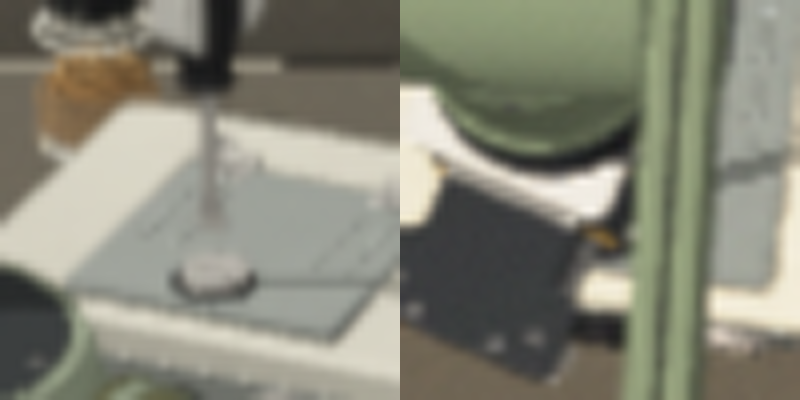

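The scene crop shows the blade tip at about (212,230) over the lock head centred at (214,270). Both sit about 7 crop pixels from where the calibration puts them, so they agree. I'm lowering the blade.

play_rows(targets=[0,0,-0.1,0,0,0,0,0,-0.1,0,0,0,0,0,-0.1,0,0,0,0,0,-0.1,0,0,0,0,0,0,0,0,0])

```text
t: 7.32
tcp_pos: [0.5053, 0.0642, 0.2067]
tool_rot: [0.835, 0.551, -0.001, -0.001]
force: [-1.5, -1.1, -1.6]
gripper_width: 0.28
gripper_force: 45.0
```

play_rows(targets=[0,0,-0.05,0,0,0,0,0,0,0,0,0,0,0,0,0,0,0])

```text
t: 7.57
tcp_pos: [0.5063, 0.0642, 0.2062]
tool_rot: [0.835, 0.551, -0.0, 0.0]
force: [0.1, 0.1, -1.4]
gripper_width: 0.282
gripper_force: 45.0
```

play_rows(targets=[0,0,-0.05,0,0,0,0,0,0,0,0,0,0,0,0,0,0,0])

```text
t: 7.82
tcp_pos: [0.5063, 0.0641, 0.2043]
tool_rot: [0.835, 0.551, 0.0, 0.0]
force: [0.5, -0.5, -1.2]
gripper_width: 0.283
gripper_force: 45.0
```

play_rows(targets=[0,0,-0.05,0,0,0,0,0,0,0,0,0,0,0,0,0,0,0])

```text
t: 8.07
tcp_pos: [0.5063, 0.0641, 0.2021]
tool_rot: [0.835, 0.551, -0.0, 0.0]
force: [-0.5, 0.2, -1.6]
gripper_width: 0.282
gripper_force: 45.0
```

play_rows(targets=[0,0,-0.05,0,0,0,0,0,0,0,0,0,0,0,0,0,0,0])

```text
t: 8.32
tcp_pos: [0.5062, 0.0642, 0.2002]
tool_rot: [0.835, 0.551, -0.0, -0.0]
force: [-0.2, 0.1, -0.7]
gripper_width: 0.281
gripper_force: 45.0
```

play_rows(targets=[0,0,-0.05,0,0,0,0,0,0,0,0,0,0,0,0,0,0,0])

```text
t: 8.57
tcp_pos: [0.5063, 0.0642, 0.1985]
tool_rot: [0.835, 0.551, -0.0, -0.0]
force: [-0.2, -0.3, 0.7]
gripper_width: 0.282
gripper_force: 45.0
```

play_rows(targets=[0,0,-0.05,0,0,0,0,0,0,0,0,0,0,0,0,0,0,0])

```text
t: 8.82
tcp_pos: [0.5063, 0.0642, 0.1967]
tool_rot: [0.835, 0.551, -0.0, -0.0]
force: [-2.7, 0.4, 4.3]
gripper_width: 0.283
gripper_force: 45.0
```

```bash
python3 - <<'E'
from plant import r
from h import *
T=grab("scene"); u,v=231,188
s=r.sense(); print([np.round(s[k],4) for k in ("joints","tcp_pos","force","ft_torque")])
cv2.imwrite("pics/e2.png",crop(T.p,u-25,v-30,50,50,10))
E
```

```text
[array([-0.0436,  0.0894,  1.7241,  0.    ,  1.3282,  0.3609]), array([0.5062, 0.0642, 0.1966]), array([-2.747 , -0.0611,  5.297 ]), array([-0.081 ,  0.6905, -0.0109])]
```

View pics/e2.png

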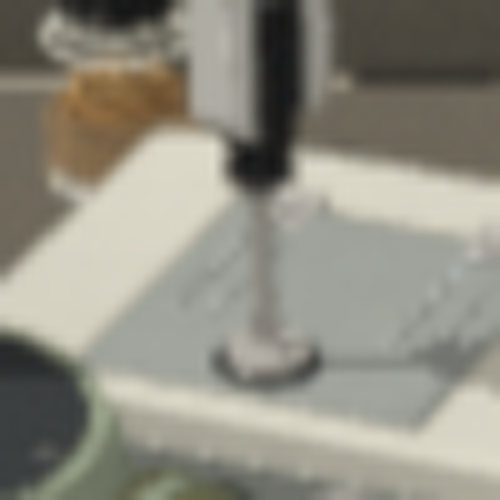

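play_rows(targets=[-0.015,0,-0.025,0,0,0,0,0,0,0,0,0,0,0,0,0,0,0])

```text
t: 9.12
tcp_pos: [0.506, 0.0642, 0.1958]
tool_rot: [0.835, 0.551, 0.0, 0.0]
force: [-1.2, -0.1, 5.9]
gripper_width: 0.282
gripper_force: 45.0
```

play_rows(targets=[-0.01,0,-0.025,0,0,0,0,0,0,0,0,0,0,0,0,0,0,0])

```text
t: 9.37
tcp_pos: [0.506, 0.0642, 0.1952]
tool_rot: [0.835, 0.551, 0.001, 0.0]
force: [-2.5, 0.8, 7.0]
gripper_width: 0.281
gripper_force: 45.0
```

play_rows(targets=[0,0,-0.025,0,0,0,0,0,0,0,0,0,0,0,0,0,0,0])

```text
t: 9.62
tcp_pos: [0.5059, 0.0642, 0.1944]
tool_rot: [0.835, 0.551, 0.001, 0.0]
force: [-3.4, -0.1, 7.2]
gripper_width: 0.282
gripper_force: 45.0
```

play_rows(targets=[-0.015,0,-0.025,0,0,0,0,0,0,0,0,0,0,0,0,0,0,0])

```text
t: 9.87
tcp_pos: [0.5058, 0.0642, 0.1938]
tool_rot: [0.835, 0.551, 0.001, 0.001]
force: [-2.4, -0.4, 8.6]
gripper_width: 0.278
gripper_force: 45.0
```

play_rows(targets=[-0.01,0,-0.02,0,0,0,0,0,0,0,0,0,0,0,0,0,0,0])

```text
t: 10.12
tcp_pos: [0.5057, 0.0642, 0.1933]
tool_rot: [0.835, 0.551, 0.002, 0.001]
force: [-1.6, 0.1, 9.3]
gripper_width: 0.278
gripper_force: 45.0
```

```bash
python3 - <<'E'
from plant import r
s=r.sense(); print([s[k].round(4) for k in ("joints","tcp_pos","force","ft_torque")])
E
```

```text
[array([-4.3700e-02,  8.8800e-02,  1.7319e+00,  2.0000e-04,  1.3171e+00,
        3.6070e-01]), array([0.5057, 0.0642, 0.1933]), array([-1.5948,  0.0571,  9.2956]), array([-0.0403,  0.5503,  0.0149])]
```

play_rows(targets=[-0.01,0,-0.015,0,0,-0.3,0,0,0,0,0,-0.5,0,0,0,0,0,-0.5,0,0,0,0,0,-0.5,0,0,0,0,0,0,0,0,0,0,0,0])

```text
t: 10.62
tcp_pos: [0.5057, 0.0642, 0.193]
tool_rot: [0.872, 0.489, 0.002, 0.001]
force: [-1.9, 0.4, 9.6]
gripper_width: 0.28
gripper_force: 45.0
```

```bash
cat > s.py <<'E'
from plant import r
import numpy as np
s=r.sense(); q=s["tool_rot"]; print([s[k].round(3) for k in ("tcp_pos","force","ft_torque")],"yaw",np.round(2*np.arctan2(q[1],q[0])-np.pi/2,4),"j6",s["joints"][5].round(3))
E
python3 s.py
```

```text
[array([0.506, 0.064, 0.193]), array([-1.886,  0.396,  9.643]), array([-0.041,  0.56 ,  0.036])] yaw -0.5485 j6 0.505
```

play_rows(targets=[0,0,0,0,0,-0.5,0,0,0,0,0,-0.5,0,0,0,0,0,-0.5,0,0,0,0,0,-0.5,0,0,0,0,0,-0.5,0,0,0,0,0,0])

```text
t: 11.12
tcp_pos: [0.5055, 0.0643, 0.193]
tool_rot: [0.917, 0.399, 0.002, 0.001]
force: [-2.2, -0.8, 10.0]
gripper_width: 0.283
gripper_force: 45.0
```

```bash
python3 s.py
```

```text
[array([0.505, 0.064, 0.193]), array([-2.24 , -0.84 , 10.017]), array([0.054, 0.629, 0.036])] yaw -0.7498 j6 0.706
```

play_rows(targets=[0,0,0,0,0,-0.5,0,0,0,0,0,-0.5,0,0,0,0,0,-0.5,0,0,0,0,0,-0.5,0,0,0,0,0,-0.5,0,0,0,0,0,0])

```text
t: 11.62
tcp_pos: [0.5054, 0.0644, 0.1929]
tool_rot: [0.952, 0.306, 0.002, 0.0]
force: [-1.2, 0.8, 9.7]
gripper_width: 0.283
gripper_force: 45.0
```

```bash
python3 s.py
```

```text
[array([0.505, 0.064, 0.193]), array([-1.201,  0.792,  9.691]), array([0.118, 0.652, 0.007])] yaw -0.9497 j6 0.906
```

play_rows(targets=[0,0,0,0,0,-0.5,0,0,0,0,0,-0.5,0,0,0,0,0,-0.5,0,0,0,0,0,-0.5,0,0,0,0,0,-0.5,0,0,0,0,0,0])

```text
t: 12.12
tcp_pos: [0.5053, 0.0646, 0.1929]
tool_rot: [0.978, 0.209, 0.002, 0.0]
force: [-2.3, 1.2, 10.0]
gripper_width: 0.284
gripper_force: 45.0
```

```bash
python3 s.py
```

```text
[array([0.505, 0.065, 0.193]), array([-2.262,  1.222,  9.978]), array([0.176, 0.642, 0.032])] yaw -1.1498 j6 1.106
```

play_rows(targets=[-0.01,0.01,0,0,0,-0.5,0,0,0,0,0,-0.5,0,0,0,0,0,-0.5,0,0,0,0,0,-0.5,0,0,0,0,0,-0.5,0,0,0,0,0,0])

```text
t: 12.62
tcp_pos: [0.5052, 0.0648, 0.1931]
tool_rot: [0.994, 0.11, 0.002, 0.0]
force: [-1.5, -0.1, 9.9]
gripper_width: 0.28
gripper_force: 45.0
```

```bash
python3 s.py
```

```text
[array([0.505, 0.065, 0.193]), array([-1.518, -0.11 ,  9.905]), array([0.12 , 0.534, 0.039])] yaw -1.3497 j6 1.307
```

Cam is now about 1.1. From here I take smaller turn steps and check the torque at each one.

play_rows(targets=[0,0,0,0,0,-0.5,0,0,0,0,0,-0.5,0,0,0,0,0,-0.25,0,0,0,0,0,0,0,0,0,0,0,0])

```text
t: 13.03
tcp_pos: [0.5052, 0.0648, 0.193]
tool_rot: [0.998, 0.061, 0.002, -0.0]
force: [-2.8, 0.4, 9.7]
gripper_width: 0.282
gripper_force: 45.0
```

```bash
python3 s.py
```

```text
[array([0.505, 0.065, 0.193]), array([-2.807,  0.421,  9.728]), array([0.132, 0.568, 0.071])] yaw -1.4484 j6 1.405
```

play_rows(targets=[0,0,0,0,0,-0.4,0,0,0,0,0,-0.4,0,0,0,0,0,0,0,0,0,0,0,0])

```text
t: 13.37
tcp_pos: [0.5053, 0.0648, 0.1931]
tool_rot: [1.0, 0.029, 0.002, -0.0]
force: [-2.5, 0.1, 9.3]
gripper_width: 0.28
gripper_force: 45.0
```

```bash
python3 s.py
```

```text
[array([0.505, 0.065, 0.193]), array([-2.546,  0.079,  9.284]), array([0.071, 0.595, 0.067])] yaw -1.5125 j6 1.469
```

play_rows(targets=[0,0,0,0,0,-0.3,0,0,0,0,0,0,0,0,0,0,0,0])

```text
t: 13.62
tcp_pos: [0.5052, 0.0648, 0.193]
tool_rot: [1.0, 0.017, 0.002, -0.0]
force: [-2.1, 1.4, 9.4]
gripper_width: 0.282
gripper_force: 45.0
```

```bash
python3 s.py
```

```text
[array([0.505, 0.065, 0.193]), array([-2.136,  1.356,  9.441]), array([0.127, 0.549, 0.036])] yaw -1.5364 j6 1.493
```

play_rows(targets=[0,0,0,0,0,-0.3,0,0,0,0,0,0,0,0,0,0,0,0])

```text
t: 13.87
tcp_pos: [0.5053, 0.0648, 0.1931]
tool_rot: [1.0, 0.005, 0.002, -0.0]
force: [-2.3, 0.7, 9.3]
gripper_width: 0.281
gripper_force: 45.0
```

```bash
python3 s.py
```

```text
[array([0.505, 0.065, 0.193]), array([-2.314,  0.686,  9.323]), array([0.138, 0.586, 0.049])] yaw -1.5604 j6 1.517
```

play_rows(targets=[0,0,0,0,0,-0.3,0,0,0,0,0,-0.3,0,0,0,0,0,0,0,0,0,0,0,0])

```text
t: 14.2
tcp_pos: [0.5053, 0.0648, 0.193]
tool_rot: [1.0, -0.019, 0.002, -0.0]
force: [-1.8, -0.9, 10.4]
gripper_width: 0.284
gripper_force: 45.0
```

```bash
python3 s.py
```

```text
[array([0.505, 0.065, 0.193]), array([-1.787, -0.887, 10.428]), array([ 0.149,  0.551, -0.003])] yaw -1.6085 j6 1.565
```

play_rows(targets=[0,0,0,0,0,-0.5,0,0,0,0,0,0,0,0,0,0,0,0])

```text
t: 14.45
tcp_pos: [0.5053, 0.0648, 0.1931]
tool_rot: [0.999, -0.039, 0.002, -0.0]
force: [-1.2, 0.2, 9.7]
gripper_width: 0.283
gripper_force: 45.0
```

```bash
python3 s.py
```

```text
[array([0.505, 0.065, 0.193]), array([-1.17 ,  0.223,  9.655]), array([0.16 , 0.547, 0.055])] yaw -1.6485 j6 1.605
```

play_rows(targets=[0,0,0,0,0,-0.5,0,0,0,0,0,0,0,0,0,0,0,0])

```text
t: 14.7
tcp_pos: [0.5053, 0.0648, 0.1931]
tool_rot: [0.998, -0.059, 0.002, -0.0]
force: [-2.8, 0.8, 9.6]
gripper_width: 0.281
gripper_force: 45.0
```

```bash
python3 s.py
```

```text
[array([0.505, 0.065, 0.193]), array([-2.767,  0.766,  9.607]), array([0.134, 0.485, 0.033])] yaw -1.6885 j6 1.645
```

play_rows(targets=[0,0,0,0,0,-0.5,0,0,0,0,0,0,0,0,0,0,0,0])

```text
t: 14.95
tcp_pos: [0.5053, 0.0648, 0.1931]
tool_rot: [0.997, -0.079, 0.002, -0.0]
force: [-1.8, 0.6, 10.1]
gripper_width: 0.281
gripper_force: 45.0
```

```bash
python3 s.py
```

```text
[array([0.505, 0.065, 0.193]), array([-1.827,  0.574, 10.133]), array([0.203, 0.49 , 0.056])] yaw -1.7285 j6 1.685
```

play_rows(targets=[0,0,0,0,0,-0.5,0,0,0,0,0,0,0,0,0,0,0,0])

```text
t: 15.2
tcp_pos: [0.5053, 0.0648, 0.1931]
tool_rot: [0.995, -0.099, 0.002, -0.001]
force: [-1.6, 0.5, 11.2]
gripper_width: 0.283
gripper_force: 45.0
```

```bash
python3 s.py
```

```text
[array([0.505, 0.065, 0.193]), array([-1.617,  0.543, 11.164]), array([0.229, 0.503, 0.037])] yaw -1.7685 j6 1.725
```

play_rows(targets=[0,0,0,0,0,-0.4,0,0,0,0,0,0,0,0,0,0,0,0])

```text
t: 15.45
tcp_pos: [0.5053, 0.0648, 0.1931]
tool_rot: [0.993, -0.115, 0.002, -0.001]
force: [-1.4, -0.4, 10.2]
gripper_width: 0.28
gripper_force: 45.0
```

```bash
python3 s.py
```

```text
[array([0.505, 0.065, 0.193]), array([-1.422, -0.352, 10.177]), array([ 0.222,  0.551, -0.007])] yaw -1.8004 j6 1.757
```

play_rows(targets=[0,0,0,0,0,-0.4,0,0,0,0,0,0,0,0,0,0,0,0])

```text
t: 15.7
tcp_pos: [0.5053, 0.0649, 0.1931]
tool_rot: [0.991, -0.13, 0.002, -0.001]
force: [-1.0, 1.1, 9.5]
gripper_width: 0.282
gripper_force: 45.0
```

```bash
python3 s.py
```

```text
[array([0.505, 0.065, 0.193]), array([-1.046,  1.124,  9.531]), array([0.18 , 0.533, 0.027])] yaw -1.8324 j6 1.789
```

play_rows(targets=[0,0,0,0,0,-0.4,0,0,0,0,0,0,0,0,0,0,0,0])

```text
t: 15.95
tcp_pos: [0.5053, 0.0649, 0.1931]
tool_rot: [0.989, -0.146, 0.002, -0.001]
force: [-2.0, 0.1, 9.8]
gripper_width: 0.285
gripper_force: 45.0
```

```bash
python3 s.py
```

```text
[array([0.505, 0.065, 0.193]), array([-2.036,  0.075,  9.827]), array([0.226, 0.495, 0.021])] yaw -1.8645 j6 1.821
```

play_rows(targets=[0,0,0,0,0,-0.4,0,0,0,0,0,0,0,0,0,0,0,0])

```text
t: 16.2
tcp_pos: [0.5054, 0.0649, 0.1931]
tool_rot: [0.987, -0.162, 0.002, -0.001]
force: [-1.8, -0.4, 10.2]
gripper_width: 0.28
gripper_force: 45.0
```

```bash
python3 s.py
```

```text
[array([0.505, 0.065, 0.193]), array([-1.792, -0.42 , 10.225]), array([ 0.198,  0.525, -0.018])] yaw -1.8964 j6 1.853
```

play_rows(targets=[0,0,0,0,0,-0.4,0,0,0,0,0,0,0,0,0,0,0,0])

```text
t: 16.45
tcp_pos: [0.5053, 0.0649, 0.1931]
tool_rot: [0.984, -0.178, 0.002, -0.001]
force: [-2.0, 0.5, 10.2]
gripper_width: 0.282
gripper_force: 45.0
```

```bash
python3 s.py
```

```text
[array([0.505, 0.065, 0.193]), array([-2.004,  0.497, 10.219]), array([0.24 , 0.521, 0.009])] yaw -1.9285 j6 1.885
```

play_rows(targets=[0,0,0,0,0,-0.4,0,0,0,0,0,0,0,0,0,0,0,0])

```text
t: 16.7
tcp_pos: [0.5054, 0.0649, 0.1931]
tool_rot: [0.981, -0.194, 0.002, -0.001]
force: [-2.1, 0.4, 10.2]
gripper_width: 0.282
gripper_force: 45.0
```

```bash
python3 s.py; python3 - <<'E'
from h import *
L=[grab("scene") for _ in range(8)]
p=np.mean([v.p.astype(float) for v in L],0).clip(0,255).astype(np.uint8)
np.save("s2.npy",p)
cv2.imwrite("pics/f1.png",np.hstack([crop(np.load("s1.npy").clip(0,255).astype(np.uint8),218,175,28,28,14),crop(p,218,175,28,28,14)]))
E
```

```text
[array([0.505, 0.065, 0.193]), array([-2.088,  0.413, 10.238]), array([ 0.214,  0.529, -0.   ])] yaw -1.9605 j6 1.917
```

View pics/f1.png

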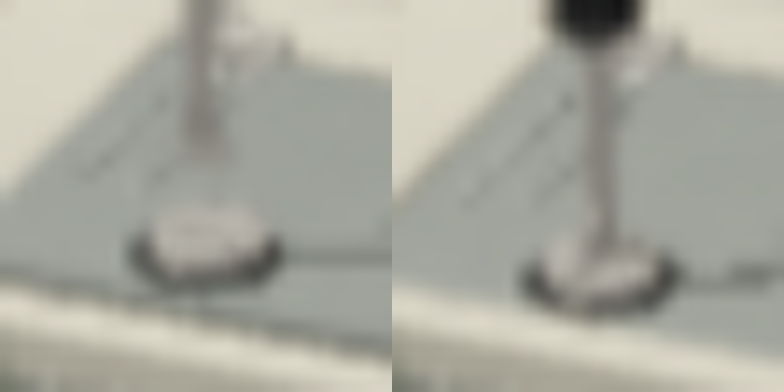

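play_rows(targets=[0,0,0,0,0,-0.4,0,0,0,0,0,0])

```text
t: 17.27
tcp_pos: [0.5054, 0.0649, 0.1931]
tool_rot: [0.978, -0.21, 0.002, -0.001]
force: [-2.3, 0.1, 9.2]
gripper_width: 0.28
gripper_force: 45.0
```

```bash
python3 s.py
```

```text
[array([0.505, 0.065, 0.193]), array([-2.279,  0.064,  9.205]), array([0.244, 0.496, 0.054])] yaw -1.9934 j6 1.95
```

play_rows(targets=[0,0,0,0,0,-0.4,0,0,0,0,0,0])

```text
t: 17.43
tcp_pos: [0.5054, 0.0649, 0.1931]
tool_rot: [0.974, -0.225, 0.002, -0.001]
force: [-1.9, 0.6, 9.3]
gripper_width: 0.28
gripper_force: 45.0
```

```bash
python3 s.py
```

```text
[array([0.505, 0.065, 0.193]), array([-1.88 ,  0.644,  9.272]), array([0.207, 0.49 , 0.045])] yaw -2.0255 j6 1.982
```

play_rows(targets=[0,0,0,0,0,-0.4,0,0,0,0,0,0])

```text
t: 17.6
tcp_pos: [0.5054, 0.0649, 0.1931]
tool_rot: [0.971, -0.241, 0.002, -0.001]
force: [-1.8, 1.1, 9.8]
gripper_width: 0.283
gripper_force: 45.0
```

```bash
python3 s.py
```

```text
[array([0.505, 0.065, 0.193]), array([-1.845,  1.051,  9.77 ]), array([0.288, 0.499, 0.049])] yaw -2.0575 j6 2.014
```

play_rows(targets=[0,0,0,0,0,-0.3,0,0,0,0,0,0])

```text
t: 17.77
tcp_pos: [0.5054, 0.0649, 0.1931]
tool_rot: [0.968, -0.252, 0.002, -0.001]
force: [-1.8, 0.0, 8.5]
gripper_width: 0.281
gripper_force: 45.0
```

```bash
python3 s.py
```

```text
[array([0.505, 0.065, 0.193]), array([-1.768,  0.035,  8.504]), array([0.258, 0.477, 0.07 ])] yaw -2.0812 j6 2.038
```

play_rows(targets=[0,0,0,0,0,-0.3,0,0,0,0,0,0])

```text
t: 17.93
tcp_pos: [0.5054, 0.0649, 0.1931]
tool_rot: [0.965, -0.264, 0.002, -0.001]
force: [-1.5, 1.4, 9.7]
gripper_width: 0.284
gripper_force: 45.0
```

```bash
python3 s.py
```

```text
[array([0.505, 0.065, 0.193]), array([-1.5  ,  1.408,  9.698]), array([0.272, 0.461, 0.065])] yaw -2.1052 j6 2.062
```

play_rows(targets=[0,0,0,0,0,-0.3,0,0,0,0,0,0])

```text
t: 18.1
tcp_pos: [0.5054, 0.0649, 0.1931]
tool_rot: [0.961, -0.275, 0.002, -0.001]
force: [-2.4, 1.0, 8.5]
gripper_width: 0.282
gripper_force: 45.0
```

```bash
python3 s.py
```

```text
[array([0.505, 0.065, 0.193]), array([-2.384,  1.021,  8.504]), array([0.253, 0.482, 0.14 ])] yaw -2.129 j6 2.086
```

play_rows(targets=[0,0,0,0,0,0])

```text
t: 18.18
tcp_pos: [0.5054, 0.0649, 0.1931]
tool_rot: [0.961, -0.275, 0.002, -0.001]
force: [-1.3, 0.4, 8.9]
gripper_width: 0.281
gripper_force: 45.0
```

```bash
python3 s.py
```

```text
[array([0.505, 0.065, 0.193]), array([-1.333,  0.396,  8.939]), array([0.271, 0.457, 0.139])] yaw -2.1283 j6 2.085
```

play_rows(targets=[0,0,0.02,0,0,0,0,0,0.02,0,0,0,0,0,0.02,0,0,0,0,0,0,0,0,0])

```text
t: 18.52
tcp_pos: [0.5054, 0.065, 0.1949]
tool_rot: [0.961, -0.275, 0.002, -0.001]
force: [-0.1, 0.3, 7.3]
gripper_width: 0.282
gripper_force: 45.0
```

```bash
python3 s.py
```

```text
[array([0.505, 0.065, 0.195]), array([-0.077,  0.282,  7.298]), array([0.264, 0.152, 0.08 ])] yaw -2.1283 j6 2.085
```

play_rows(targets=[0,0,0.02,0,0,0,0,0,0.02,0,0,0,0,0,0,0,0,0])

```text
t: 18.77
tcp_pos: [0.5052, 0.0649, 0.1956]
tool_rot: [0.961, -0.275, 0.002, -0.001]
force: [2.1, 1.3, 2.9]
gripper_width: 0.283
gripper_force: 45.0
```

```bash
python3 s.py
```

```text
[array([0.505, 0.065, 0.196]), array([2.05 , 1.343, 2.858]), array([ 0.43 , -0.573,  0.121])] yaw -2.1285 j6 2.085
```

play_rows(targets=[0,0,0.02,0,0,0,0,0,0,0,0,0])

```text
t: 18.93
tcp_pos: [0.5049, 0.0649, 0.1957]
tool_rot: [0.961, -0.275, 0.002, -0.001]
force: [4.7, 1.5, 0.4]
gripper_width: 0.284
gripper_force: 45.0
```

```bash
python3 s.py
```

```text
[array([0.505, 0.065, 0.196]), array([4.696, 1.499, 0.391]), array([ 0.625, -1.286,  0.079])] yaw -2.1287 j6 2.085
```

play_rows(targets=[0.01,0,0,0,0,0.4,0.01,0,0,0,0,0.4,0,0,0,0,0,0.4,0,0,0,0,0,0])

```text
t: 19.27
tcp_pos: [0.5047, 0.0647, 0.1957]
tool_rot: [0.974, -0.229, 0.0, -0.0]
force: [2.9, 1.6, 2.1]
gripper_width: 0.281
gripper_force: 45.0
```

```bash
python3 s.py
```

```text
[array([0.505, 0.065, 0.196]), array([2.865, 1.642, 2.051]), array([ 0.511, -0.714,  0.016])] yaw -2.0322 j6 1.989
```

play_rows(targets=[0.01,0.01,0.02,0,0,0,0,0,0.02,0,0,0,0,0,0,0,0,0])

```text
t: 19.52
tcp_pos: [0.5035, 0.0651, 0.1963]
tool_rot: [0.973, -0.229, -0.002, 0.0]
force: [0.3, 2.0, -1.4]
gripper_width: 0.284
gripper_force: 45.0
```

```bash
python3 s.py
```

```text
[array([0.503, 0.065, 0.196]), array([ 0.347,  1.978, -1.385]), array([ 0.36 , -0.168,  0.018])] yaw -2.033 j6 1.991
```

play_rows(targets=[0,0,0.025,0,0,0,0,0,0.025,0,0,0,0,0,0,0,0,0])

```text
t: 19.77
tcp_pos: [0.5038, 0.065, 0.1988]
tool_rot: [0.973, -0.229, -0.001, 0.0]
force: [-0.9, 1.4, -1.3]
gripper_width: 0.283
gripper_force: 45.0
```

```bash
python3 s.py
```

```text
[array([0.504, 0.065, 0.199]), array([-0.886,  1.376, -1.286]), array([ 0.391,  0.089, -0.018])] yaw -2.0326 j6 1.99
```

play_rows(targets=[0,0,0.1,0,0,0,0,0,0.25,0,0,0,0,0,0.35,0,0,0,0,0,0.4,0,0,0,0,0,0.35,0,0,0,0,0,0,0,0,0,0,0,0,0,0,0])

```text
t: 20.35
tcp_pos: [0.5056, 0.0647, 0.2589]
tool_rot: [0.973, -0.229, 0.002, -0.0]
force: [-0.2, -0.4, -1.3]
gripper_width: 0.287
gripper_force: 45.0
```

```bash
python3 s.py; python3 - <<'E'
from h import *
p=np.mean([grab("scene").p.astype(float) for _ in range(4)],0)
np.save("s3.npy",p)
E
```

```text
[array([0.506, 0.065, 0.259]), array([-0.205, -0.392, -1.277]), array([ 0.077,  0.016, -0.004])] yaw -2.0327 j6 1.99
```

play_rows(targets=[-0.0575,-0.4056,0,0,0,0.95,-0.0575,-0.4056,0,0,0,0.95,-0.0575,-0.4056,0,0,0,0.95,-0.0575,-0.4056,0,0,0,0.95,-0.0575,-0.4056,0,0,0,0.95,-0.0575,-0.4056,0,0,0,0.95,-0.0575,-0.4056,0,0,0,0.95,-0.0575,-0.4056,0,0,0,0.95,-0.0575,-0.4056,0,0,0,0.95,-0.0575,-0.4056,0,0,0,0.95,-0.0575,-0.4056,0,0,0,0.95,-0.0575,-0.4056,0,0,0,0.95,-0.0575,-0.4056,0,0,0,0.95,-0.0575,-0.4056,0,0,0,0.95,-0.0575,-0.4056,0,0,0,0.95,-0.0575,-0.4056,0,0,0,0.95,-0.0575,-0.4056,0,0,0,0.95,-0.0575,-0.4056,0,0,0,0.95,-0.0575,-0.4056,0,0,0,0.95,-0.0575,-0.4056,0,0,0,0.95])

```text
t: 22.22
tcp_pos: [0.458, -0.2599, 0.2561]
tool_rot: [0.862, 0.506, -0.0, -0.001]
force: [0.3, -1.4, -0.6]
gripper_width: 0.284
gripper_force: 45.0
```

play_rows(targets=[0,0,0,0,0,0.8,0,0,0,0,0,0.8,0,0,0,0,0,0.8,0,0,0,0,0,0.8,0,0,0,0,0,0,0,0,0,0,0,0])

```text
t: 22.72
tcp_pos: [0.4583, -0.2593, 0.2564]
tool_rot: [0.792, 0.61, -0.0, -0.001]
force: [0.0, 0.1, -2.0]
gripper_width: 0.281
gripper_force: 45.0
```

```bash
python3 s.py; python3 - <<'E'
from h import *
L=[grab("top") for _ in range(8)]; S=[grab("scene") for _ in range(6)]
V0=L[0]; p=np.mean([v.p.astype(float) for v in L],0).astype(np.float32); np.save("avg2.npy",p)
g=p.mean(2); P=np.mean([v.d for v in L],0); V0.d=P; X=V0.cloud()
b=X[165:187,225:258,2]; print("cover z med",np.median(b), "head z", X[187:192,239:243,2].round(4).tolist()[2])
s=np.mean([v.p.astype(float) for v in S],0).clip(0,255).astype(np.uint8)
cv2.imwrite("pics/g1.png",np.hstack([crop(p.clip(0,255).astype(np.uint8),231,180,20,20,20),crop(s,300,165,40,40,10)]))
print("scene pred tip",S[0].proj([.4597,-.2595,.152]),"hole",S[0].proj([.4596,-.2592,.079]))
E
```

```text
[array([ 0.458, -0.259,  0.256]), array([ 0.008,  0.122, -1.953]), array([ 0.02 , -0.05 ,  0.019])] yaw -0.2582 j6 -0.421
cover z med 0.08659261265269647 head z [0.0951, 0.0959, 0.0904, 0.0895]
scene pred tip (np.float64(323.1856562886591), np.float64(195.23966701682713)) hole (np.float64(321.7328046109403), np.float64(214.64159728581737))
```

View pics/g1.png

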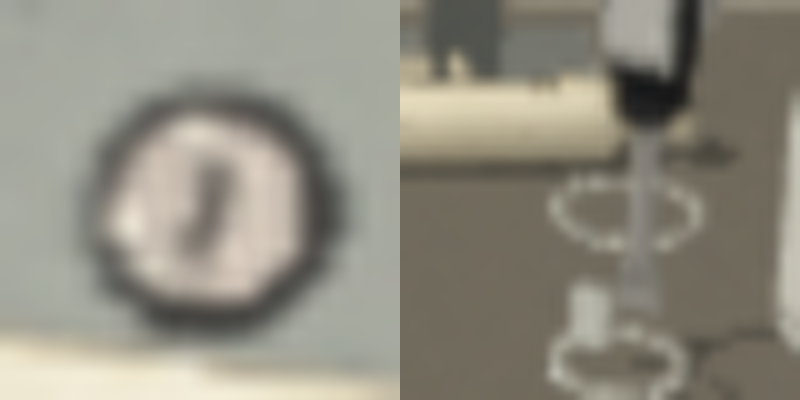

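The slot now runs from (220,150) to (200,250) in the crop, so the lock has turned about a quarter. The head is at z≈0.095, so the cover is flush. I'm lowering the driver into its hole.

play_rows(targets=[0.02,-0.01,-0.4,0,0,0,0,0,-0.4,0,0,0,0,0,-0.4,0,0,0,0,0,-0.4,0,0,0,0,0,-0.2,0,0,0,0,0,-0.2,0,0,0,0,0,0,0,0,0])

```text
t: 24.0
tcp_pos: [0.4587, -0.2593, 0.1757]
tool_rot: [0.792, 0.611, -0.0, -0.001]
force: [-0.1, 0.5, -0.8]
gripper_width: 0.28
gripper_force: 45.0
```

play_rows(targets=[0,0,-0.2,0,0,0,0,0,-0.2,0,0,0,0,0,-0.2,0,0,0,0,0,0,0,0,0])

```text
t: 24.33
tcp_pos: [0.4585, -0.2591, 0.1514]
tool_rot: [0.792, 0.611, -0.0, -0.002]
force: [-0.2, 0.5, -2.8]
gripper_width: 0.288
gripper_force: 45.0
```

play_rows(targets=[0,0,-0.2,0,0,0,0,0,-0.2,0,0,0,0,0,-0.2,0,0,0,0,0,-0.1,0,0,0,0,0,0,0,0,0])

```text
t: 24.75
tcp_pos: [0.4586, -0.2591, 0.1236]
tool_rot: [0.792, 0.611, -0.0, -0.001]
force: [-0.1, 0.8, -0.8]
gripper_width: 0.283
gripper_force: 45.0
```

play_rows(targets=[0.02,-0.015,-0.08,0,0,0,0,0,-0.06,0,0,0,0,0,0,0,0,0,0,0,0,0,0,0])

```text
t: 25.08
tcp_pos: [0.4604, -0.2606, 0.1197]
tool_rot: [0.792, 0.611, 0.0, 0.0]
force: [-0.1, 0.5, -1.1]
gripper_width: 0.281
gripper_force: 45.0
```

play_rows(targets=[0,0,-0.025,0,0,0,0,0,-0.025,0,0,0,0,0,0,0,0,0])

```text
t: 25.33
tcp_pos: [0.4603, -0.2605, 0.1176]
tool_rot: [0.792, 0.611, -0.0, 0.0]
force: [-0.2, 0.4, -1.2]
gripper_width: 0.279
gripper_force: 45.0
```

play_rows(targets=[-0.015,0.015,-0.025,0,0,0,0,0,0,0,0,0,0,0,0,0,0,0])

```text
t: 25.58
tcp_pos: [0.4596, -0.2598, 0.1166]
tool_rot: [0.792, 0.611, -0.0, -0.0]
force: [-0.5, -0.0, -1.0]
gripper_width: 0.283
gripper_force: 45.0
```

play_rows(targets=[0,0,-0.015,0,0,0,0,0,0,0,0,0,0,0,0,0,0,0])

```text
t: 25.83
tcp_pos: [0.4598, -0.26, 0.1162]
tool_rot: [0.792, 0.611, 0.0, 0.0]
force: [0.4, -0.3, -0.8]
gripper_width: 0.287
gripper_force: 45.0
```

Back at the grasp height, so I release and lift clear.

play_rows(targets=[0,0,0,0,0,0,0,0,0,0,0,0,0,0,0,0,0,0,0,0,0,0,0,0,0,0,0,0,0,0,0,0,0,0,0,0,0,0,0,0,0,0,0,0,0,0,0,0,0,0,0,0,0,0,0,0,0,0,0,0], hand=0.4)

```text
t: 26.67
tcp_pos: [0.4597, -0.2599, 0.116]
tool_rot: [0.792, 0.611, 0.0, -0.0]
force: [-0.5, 0.2, 0.2]
gripper_width: 0.699
gripper_force: 0.0
```

play_rows(targets=[0,0,0.2,0,0,0,0,0,0.4,0,0,0,0,0,0.6,0,0,0,0,0,0.6,0,0,0,0,0,0.6,0,0,0,0,0,0.6,0,0,0,-0.5,-0.8,0,0,0,0,-0.5,-0.8,0,0,0,0,-0.5,-0.8,0,0,0,0,-0.5,-0.8,0,0,0,0,-0.5,-0.8,0,0,0,0,-0.5,-0.8,0,0,0,0,0,0,0,0,0,0,0,0,0,0,0,0])

```text
t: 27.83
tcp_pos: [0.3385, -0.4533, 0.2364]
tool_rot: [0.793, 0.609, 0.0, 0.0]
force: [1.0, 1.4, 0.3]
gripper_width: 0.704
gripper_force: 0.0
```

```bash
python3 s.py; python3 - <<'E'
from h import *
V0=grab("top"); P=V0.cloud()
for u in ((335,360),(360,385)):
    b=np.zeros(V0.d.shape,bool); b[185:230,u[0]:u[1]]=1; m=b&(P[...,2]>.14)&(P[...,2]<.18)
    q=P[m]; print(len(q),np.median(q,0),cv2.minAreaRect(q[:,:2].astype(np.float32))[:2])
print("head z",P[189,239:243,2], "cover front z",np.median(P[185:188,228:236,2]), "back",np.median(P[160:165,228:255,2]))
E
```

```text
[array([ 0.339, -0.453,  0.236]), array([0.987, 1.35 , 0.303]), array([-0.007, -0.082,  0.01 ])] yaw -0.2603 j6 -0.822
73 [ 0.45782339 -0.2561868   0.16248423] ((0.4600486159324646, -0.2587105631828308), (0.024527741596102715, 0.02431890368461609))
44 [ 0.44028107 -0.32987228  0.16251615] ((0.44031259417533875, -0.330846905708313), (0.018264872953295708, 0.0169368926435709))
head z [0.09018117 0.09187645 0.08689409 0.09292867] cover front z 0.08773866497459659 back 0.086305130423166
```

Both drivers stand where they were, at cap height 0.162 m, and the cover is flush, so I hand the job in.

```bash
python3 -c "
from plant import r
print(r.close_job())"
```

```text
the job is handed in; nothing more can be done
None
```

The cam lock was turned to its stop and eased off; the last depth check showed the cover flush and both screwdrivers upright in their holes, and the job is handed in (no verdict came back).

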